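Ram two filter discs home in a clear filter column

TASK

Take the packing rod from the rack, put its foot into the mouth of the clear column and drive both filter discs down the bore until the stack is fully home on the seat, ending with a firm steady press of about 20 N for half a second; the discs crack at 30 N. Then stand the rod back in its own hole in the rack, and do not knock the column or disturb the other things on the bench.

Things in the scene. Friction and masses are not known exactly. Their poses are not given: they have to be found in the camera images.
- column: Filter column, fixed to the bench, always upright: dark round foot 90 mm across, white end fitting with a small blue tap on its -x side, clear barrel 38 mm outside (a collar of 47 mm at the top), blue line near the rim. Origin: centre of its underside on the bench; z up.
- mouth (a point): Centre of the column's open mouth, level with the rim, 140 mm above the bench, on the bore's axis. The bore is 30 mm wide and its mouth flares to 36 mm over the top 8 mm. Discs are pressed firmly at 15 N and above and crack at 30 N; once the stack is home the force climbs fast, so push at about 20 mm/s or slower and aim for 17 to 24 N.
- seat (a point): Centre of the seat: the flat top of the green gasket, 29 mm across, on the column's adjustable white bottom piston, seen through the barrel. The piston is locked, but at a different height each time: the seat is 34 to 52 mm above the bench (88 to 106 mm below the rim). The gasket gives about 0.1 mm per N; the piston does not.
- coarse_disc: Copper-coloured filter disc, 28.6 mm across, 10 mm thick, with a black seal ring, stuck part-way down the bore, its top face 35 to 55 mm below the rim. Origin: centre of its top face; z up. It slides only along the bore, stays where it is left and cannot be pulled out. Home, its underside lies on the seat: its origin is 10 mm above the seat.
- fine_disc: Yellow filter disc of the same size and kind, above the copper one, its top face 10 to 20 mm below the rim. Origin: centre of its top face, where the rod presses; z up. Home, it lies on the copper disc: its origin is 20 mm above the seat. A disc drags with 3.5 N at the mouth, rising to 5 N at the bottom; the rod feels about 4 N, then 8 to 10 N when both move. More means home.
- rod: Packing rod, loose, about 160 g, 175 mm long, round, standing upright in the first hole of the rack. Origin: centre of the underside of its foot; z along the rod towards the handle. Grey foot 26 mm across and 14 mm high; steel shaft 12 mm thick up to 104 mm; red flange 34 mm across from 104 to 109 mm; red handle 18 mm thick from 109 to 175 mm.
- rod_grip (a point): Point on the rod's axis on the handle, 132 mm above the underside of the foot. Fingers that grip the handle just above the flange cannot slip down it when pressing. With the stack home the flange's underside is 18 to 36 mm above the column's rim.
- rack: White rack block, fixed, 140 x 62 x 60 mm, with three holes of 30 mm in a row along its x axis, 46 mm apart, each 50 mm deep (floor 10 mm above the bench). Origin: on the bench below the rod's hole, the end hole; the middle hole (x = 46 mm) is empty, a capped tube stands in the third (x = 92 mm).
- rod_hole (a point): Centre of the mouth of the rod's hole, on the top face of the rack, 60 mm above the bench. The rod belongs here, upright, its foot on the hole's floor 50 mm below.
- tube: Bystander: dark red tube with a blue cap 32 mm across, 90 mm high, standing in the rack's third hole, its top 100 mm above the bench. Origin: centre of its underside. Leave alone.
- dish: Bystander: closed flat round dish, pinkish, 90 mm across, 16 mm high. Origin: centre of its underside. Leave alone.
- bottle: Bystander: small amber bottle with a white cap, 44 mm across, 95 mm high. Origin: centre of its underside. Leave alone.
- endcap: Bystander: the column's blue screw cap, 46 mm across, 22 mm high, lying on the bench. Origin: centre of its underside. Leave alone.

How it is judged:
On the way, in this order (a step that is already met when the one before it is completed fails the run):
1. the rod is lifted out of the rack (z of rod in the frame of rod_hole above 0.005 m), for 0.1 s.
2. with the rod's foot inside the bore, both discs are home (within 1 mm) and pressed by the rod with at least 15 N for 0.3 s (z of coarse_disc in the frame of seat below 0.011 m and z of fine_disc in the frame of seat below 0.021 m and contact force between rod and fine_disc above 15 N and horizontal distance between rod and mouth below 0.006 m), for 0.3 s.
3. the rod stands in its rack hole again (horizontal distance between rod and rod_hole below 0.006 m and z of rod in the frame of rod_hole below -0.045 m and angle between rod's own z axis and vertical below 0.15 rad and linear speed of rod below 0.02 m/s), for 0.2 s.
At the end, for the whole second after the job is handed in: Both discs are home on the seat (top face of the copper disc at most 11 mm and of the yellow disc at most 21 mm above the seat), and the rod stands in its own rack hole, released and at rest: foot within 6 mm of the hole's axis and at least 45 mm below the rack's top, leaning less than 0.15 rad (all of step 3 and z of coarse_disc in the frame of seat below 0.011 m and z of fine_disc in the frame of seat below 0.021 m); the robot touches nothing.
It fails at once if the rod presses on the discs or the column with more than 30 N (contact force between rod and column above 30 N).
It fails at once if the gripper or arm hits the column with more than 10 N (contact force between any of the fingers, the arm and column above 10 N).
It fails at once if a bystander is moved more than 15 mm or tipped (distance of any of tube, dish, bottle, endcap from where it was at the start of the episode above 0.015 m or angle between any of tube, dish, bottle, endcap's own z axis and vertical above 0.35 rad).
It also fails if it takes over 61 s, if anything falls off the work surface, if the arm or the gripper's body presses on something with over 40 N, if the wrist force passes 120 N, or if a joint passes its speed limit or range.

ROBOT

A 6-joint arm with a two-finger parallel gripper is mounted at the origin on the work surface. World frame = base frame: x ahead of the robot, y to its left, z up, the work surface at z = 0. Lengths are in m, angles in rad, forces in N, time in s.
With the tool pointing down it reaches from about 0.25 to 0.775 m from the base axis. Payload 4 kg.
Tool frame: the origin (TCP) lies on the centre line of the jaws, within the pads' length; the fingertips stand 22 mm ahead of it and the grasp point (between the pads) lies 3 mm ahead of it; z points along the fingers, y is the direction in which the jaws open and shut (so a half turn about z gives the same grasp; the last joint's range is limited). The gripper opens to 94 mm and grips with 3 to 60 N. Pads are 16 mm wide; open, the fingers measure 119 mm over their backs; the gripper's body (75 mm by 177 mm) begins 78 mm behind the grasp point.
Start: joints at [-1.421, 0.087, 1.371, -0, 1.684, -0.103], TCP at [0.138, -0.533, 0.197] pointing down, gripper open.
Joint ranges: [-3.1, 3.1], [-0.76, 2.03], [0.27, 2.55], [-1.08, 4.22], [0.17, 2.65], [-2.57, 2.57]. Speed limits (rad/s): [2.79, 2.79, 3.14, 3.14, 3.14, 3.14].

INTERFACE

Orientations are given as [roll, pitch, yaw] about the fixed x, y, z axes, in that order (R = Rz(yaw) Ry(pitch) Rx(roll)).
In Python, from bench import robot gives the robot as it stands. The module is installed in compiled form; this text tells all that it offers.
- The arm moves only by the shell command python3 -m inch 'ROWS'. ROWS is JSON, a list of rows, each an object with "linear": the shift along the world's x, y, z scaled (see below), a list of three; "twist": the turn about the world's z scaled (see below); "gripper": the opening, from 0 (shut) to 1 (fully open). In form: [{"linear": [x, y, z], "twist": twist, "gripper": gripper}, ...]. A call has 1 to 10 rows; each row is the pose to reach, as a shift and turn from the pose commanded when the call began; what a row does not reach only later rows make up. The controller multiplies each number of a shift by 0.1 m and each number of a turn by 60 degrees. A row lasts 1/12 s, in which the tool goes at most 41.7 mm and 7.16 degrees, less where a joint would pass 70% of its speed; a pose out of reach is approached as far as the arm can. A call with a number of a shift or a turn outside -1 to 1 is refused whole. A call with a gripper value outside its range is refused whole. The fingers move at their own pace and stop on an object; the grip force is fixed at half the most. Time passes only in rows, so rows that repeat a pose let the fingers close. It gives the time, the measured TCP pose, the force and the opening at its end, in the units of the state.
- robot.get_obs(): the state, without advancing time (a new reading comes with each control period).
- robot.snapshot(name): name is "scene" or "top" or "wrist"; returns a dict with "image" (400x640x3 uint8, red, green, blue), "depth" (400x640 float32, m along the optical axis (not along the pixel's ray), 0 where there is no reading), "mtx" (3x3 intrinsics, pixels), "rvec" (rotation vector, rad) and "tvec" (3), from world to camera coordinates, as OpenCV has them; the wrist camera has in their place "hand_eye" (4x4, takes a point from camera to tool coordinates, whose origin is the TCP and whose axes are the flange's). Camera axes: x right, y down, z forward; pixel columns grow to the right and rows downward; lengths in m; the calibration is good to about 2 mm. A picture is of the moment at which its call begins: read the wrist's pose just before it.
- robot.close_job(): hands the job in, once; it reports no verdict.
The state is a dict: "time": time; "joint_positions": joint angles; "qvel": joint speeds; "joint_torque": joint torques, N m; "tool_pos": TCP position; "ee_rot": TCP orientation; "wrist_force": force on the tool from outside, world axes, zero at the start; "wrist_torque": the same for the moment, N m; "width": finger opening in m.
Only numpy, scipy, OpenCV 4.12 (cv2) and the standard library are available. Lean on these libraries where they do the work, as an engineer would, in place of code of your own. Each camera call takes 0.05 s, during which the arm holds its last target.

## Working session

There is one attempt and no reset: what is moved stays moved. The work goes in short steps, Python scripts to look and compute and a shell command to move; the robot and the scene stay as the last step left them, time stands still between calls to the robot, and variables do not carry over. Pictures are saved under pics/ and viewed, and the job is handed in when it is done.

```bash
mkdir -p pics
cat > h.py <<'E'
import numpy as np,cv2
from bench import robot
def snap(n,f):
    s=robot.snapshot(n); cv2.imwrite('pics/'+f+'.png',s['image'][:,:,::-1]); np.savez('pics/'+f+'.npz',**s); return s
def w(s,u,v,d=None,z=None):
    K=s['mtx'];R=cv2.Rodrigues(s['rvec'])[0];t=np.array(s['tvec']).ravel()
    r=np.array([(u-K[0,2])/K[0,0],(v-K[1,2])/K[1,1],1.])
    c=-R.T@t; rd=R.T@r
    if z is not None: d=(z-c[2])/rd[2]
    if d is None: d=s['depth'][int(v),int(u)]
    return c+rd*d
E
python3 - <<'E'
from h import *
o=robot.get_obs();print(o)
for n in ['scene','top','wrist']: snap(n,n+'0')
E
```

```text
{'time': 0.0, 'joint_positions': array([-1.42113043e+00,  8.79548938e-02,  1.37222961e+00,  6.52624446e-06,
        1.68360449e+00, -1.03118722e-01]), 'qvel': array([-0.00116371, -0.00062041, -0.00062207, -0.00069317, -0.00090097,
        0.00025795]), 'joint_torque': array([ 1.55384769e-03, -3.40181172e+01, -3.02421856e+01,  7.20772287e-02,
        3.29049351e-02, -1.67552389e-04]), 'tool_pos': array([ 0.13745892, -0.53196379,  0.19561677]), 'ee_rot': array([-3.13940865e+00, -2.32534075e-04,  2.52785088e-01]), 'wrist_force': array([-0.62753589, -0.22170848, -0.05493979]), 'wrist_torque': array([-0.00064996, -0.01219997, -0.03051711]), 'width': 0.09421969832016142}
```

View pics/scene0.png

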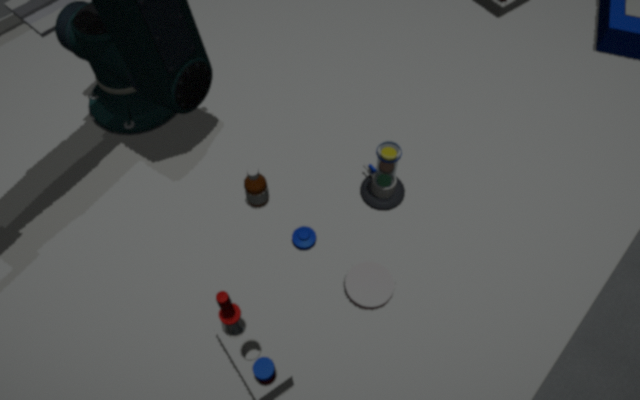

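View pics/top0.png

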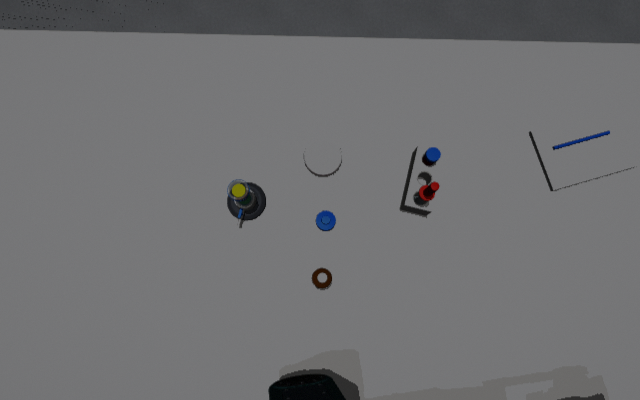

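View pics/wrist0.png

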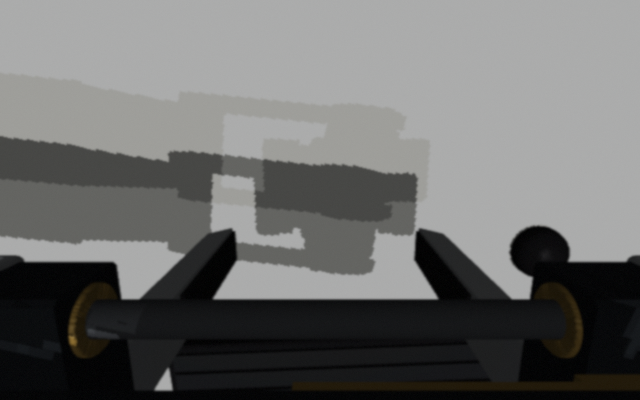

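Run:
```python
from h import *
t=np.load('pics/top0.npz');s=np.load('pics/scene0.npz')
g=lambda im:(255*(im/255.)**.5).astype(np.uint8)
def crop(s,u0,v0,u1,v1,k,f):
    c=cv2.resize(g(s['image'][v0:v1,u0:u1,::-1]),None,fx=k,fy=k,interpolation=cv2.INTER_CUBIC);cv2.imwrite('pics/'+f+'.png',c)
crop(t,390,130,460,230,6,'c1'); crop(t,210,165,280,235,8,'c2')
crop(s,200,280,310,400,5,'c3'); crop(s,345,130,415,215,7,'c4')
for n,q in (('t',t),('s',s)):
    R=cv2.Rodrigues(q['rvec'])[0];print(n,q['mtx'].ravel(),-R.T@q['tvec'].ravel(),R.ravel().round(3))
for (u,v) in [(323,158),(326,220),(322,278),(432,156),(239,190)]: print(u,v,w(t,u,v))
```

```text
t [482.03566705   0.         315.60334699   0.         482.03566705
 204.80093868   0.           0.           1.        ] [0.37803826 0.01354616 1.10326521] [ 0.019 -1.     0.008 -0.985 -0.02  -0.173  0.173 -0.005 -0.985]
s [502.13445497   0.         323.34993456   0.         502.13445497
 198.27529078   0.           0.           1.        ] [ 0.86571348 -0.32425585  0.84087734] [ 0.746  0.666 -0.002  0.558 -0.627 -0.543 -0.363  0.404 -0.84 ]
323 158 [ 0.68111098 -0.00679345  0.01315557]
326 220 [ 0.53400681 -0.01585037  0.02007967]
322 278 [ 0.40187545 -0.00736732  0.09627211]
432 156 [ 0.66658678 -0.24022859  0.09941072]
239 190 [0.57757883 0.16769027 0.12674761]
```

```bash
cd pics; python3 -c "
import cv2,numpy as np
def j(a,b,f):
    a=cv2.imread(a);b=cv2.imread(b);h=max(a.shape[0],b.shape[0]);o=np.zeros((h,a.shape[1]+b.shape[1],3),np.uint8);o[:a.shape[0],:a.shape[1]]=a;o[:b.shape[0],a.shape[1]:]=b;print(o.shape,a.shape);cv2.imwrite(f,o)
"
```

```text
(no output)
```

View pics/c1.png

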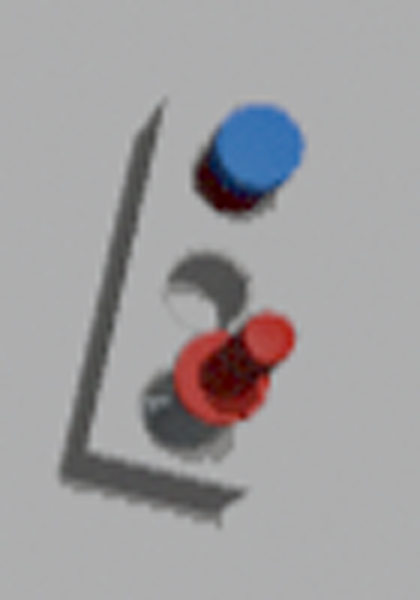

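View pics/c2.png

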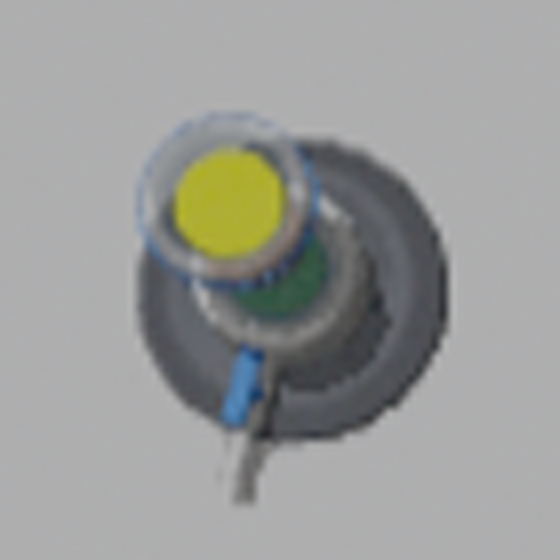

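View pics/c3.png

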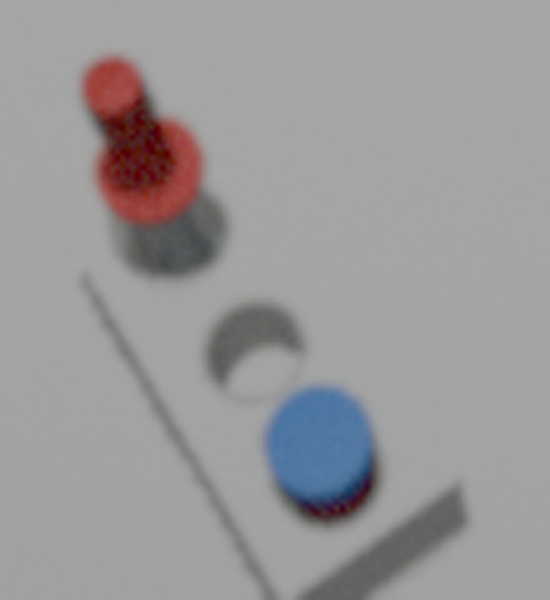

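View pics/c4.png

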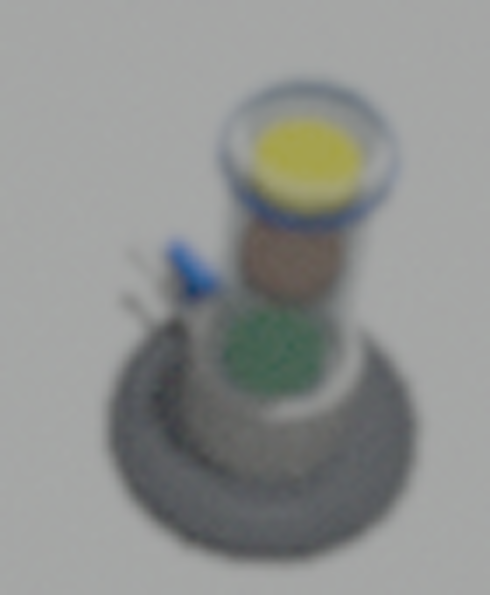

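Run:
```python
from h import *
t=np.load('pics/top0.npz');s=np.load('pics/scene0.npz')
for n,a,b,z in [('hole2',(424.7,178.3),(251,350.4),.06),('rodtop',(434.7,186.3),(222.4,297),.185),('flange',(390+222/6,130+377/6),(200+150/5,280+170/5),.119),('tube',(433,153.8),(264,367.6),.1),('rim',(238.5,190),(389.3,152.4),.138),('foot',(246.6,201.3),(382.4,191.4),.01),('fine',(210+230/8,165+203/8),(345+308/7,130+160/7),.125)]:
    print(n,w(t,*a,z=z).round(4),w(s,*b,z=z).round(4))
from scipy.optimize import least_squares
```

```text
hole2 [ 0.6263 -0.2328  0.06  ] [ 0.6311 -0.2324  0.06  ]
rodtop [ 0.5809 -0.2225  0.185 ] [ 0.586  -0.2224  0.185 ]
flange [ 0.5812 -0.223   0.119 ] [ 0.5863 -0.2227  0.119 ]
tube [ 0.6714 -0.2424  0.1   ] [ 0.675  -0.2418  0.1   ]
rim [0.5753 0.1669 0.138 ] [0.5844 0.1639 0.138 ]
foot [0.5752 0.1674 0.01  ] [0.583  0.1658 0.01  ]
fine [0.5771 0.1684 0.125 ] [0.5794 0.1717 0.125 ]
```

```bash
python3 -m inch '[{"linear":[0.3,0.3,0.4],"twist":0,"gripper":1},{"linear":[0.6,0.6,0.8],"twist":0,"gripper":1},{"linear":[1,0.8,1],"twist":0,"gripper":1},{"linear":[1,0.8,1],"twist":0,"gripper":1}]'
python3 -m inch '[{"linear":[0.3,0.2,0],"twist":0,"gripper":1},{"linear":[0.6,0.4,0],"twist":0,"gripper":1},{"linear":[1,0.7,0],"twist":0,"gripper":1},{"linear":[1,0.7,0],"twist":0,"gripper":1}]'
python3 -m inch '[{"linear":[0.3,0.2,0],"twist":0,"gripper":1},{"linear":[0.6,0.4,0],"twist":0,"gripper":1},{"linear":[1,0.7,0],"twist":0,"gripper":1},{"linear":[1,0.7,0],"twist":0,"gripper":1},{"linear":[1,0.7,0],"twist":0,"gripper":1}]'
python3 - <<'E'
from h import *
o=robot.get_obs();print(o['time'],o['tool_pos'],o['ee_rot'])
s=snap('wrist','w1');print(s['hand_eye'],s['mtx'])
np.savez('pics/w1o.npz',p=o['tool_pos'],r=o['ee_rot'])
E
```

```text
time: 0.48
tool_pos: [0.2383, -0.4515, 0.2984]
ee_rot: [3.14, -0.0, 0.252]
wrist_force: [0.5, -0.6, -0.4]
width: 0.0942
time: 0.82
tool_pos: [0.3414, -0.3789, 0.2968]
ee_rot: [-3.14, -0.003, 0.259]
wrist_force: [0.1, -0.5, -0.4]
width: 0.0937
time: 1.23
tool_pos: [0.439, -0.3109, 0.296]
ee_rot: [-3.14, 0.001, 0.257]
wrist_force: [-0.9, 0.0, -0.1]
width: 0.0941
1.2333 [ 0.43897036 -0.31094692  0.29598858] [-3.14035349e+00  7.55174680e-04  2.57229169e-01]
[[-3.64955921e-04 -9.73971913e-01 -2.26668433e-01  6.57595443e-02]
 [ 9.99999923e-01 -3.87625048e-04  5.54996390e-05  7.79176899e-04]
 [-1.41917452e-04 -2.26668396e-01  9.73971980e-01 -1.87454739e-01]
 [ 0.00000000e+00  0.00000000e+00  0.00000000e+00  1.00000000e+00]] [[359.39155144   0.         325.1521213 ]
 [  0.         359.39155144 201.43258498]
 [  0.           0.           1.        ]]
```

View pics/w1.png

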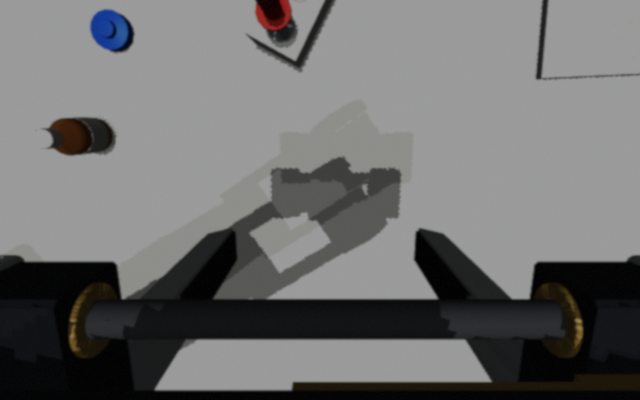

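```bash
python3 -m inch '[{"linear":[0.3,0.1,0],"twist":0,"gripper":1},{"linear":[0.6,0.3,0],"twist":0,"gripper":1},{"linear":[0.7,0.5,0],"twist":0,"gripper":1},{"linear":[0.7,0.5,0],"twist":0,"gripper":1},{"linear":[0.7,0.5,0],"twist":0,"gripper":1}]'
cat >> h.py <<'E'
from scipy.spatial.transform import Rotation as Ro
def wsnap(f):
    o=robot.get_obs();s=snap('wrist',f);np.savez('pics/'+f+'o.npz',p=o['tool_pos'],r=o['ee_rot']);print(o['time'],o['tool_pos'],o['ee_rot'],o['width']);return s
def ww(f,u,v,z=None):
    s=np.load('pics/'+f+'.npz');o=np.load('pics/'+f+'o.npz')
    K=s['mtx'];T=np.eye(4);T[:3,:3]=Ro.from_euler('xyz',o['r']).as_matrix();T[:3,3]=o['p'];T=T@s['hand_eye']
    r=T[:3,:3]@np.array([(u-K[0,2])/K[0,0],(v-K[1,2])/K[1,1],1.]);c=T[:3,3]
    d=s['depth'][int(v),int(u)] if z is None else (z-c[2])/r[2]
    return c+r*d
E
python3 -c "
from h import *
wsnap('w2')"
```

```text
time: 1.7
tool_pos: [0.5067, -0.2635, 0.2967]
ee_rot: [3.141, 0.001, 0.252]
wrist_force: [-0.5, -0.5, 0.8]
width: 0.0941
1.7 [ 0.50674461 -0.26351352  0.29669189] [3.14102377e+00 1.19724438e-03 2.52187612e-01] 0.09406648396374492
```

View pics/w2.png

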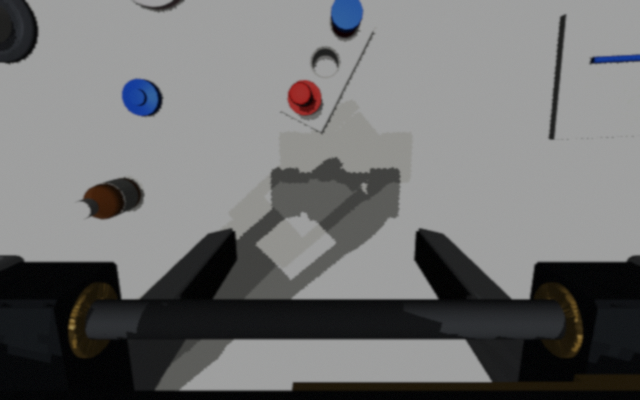

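Run:
```python
from h import *
i=cv2.imread('pics/w2.png')[40:140,270:380];cv2.imwrite('pics/w2c.png',cv2.resize((255*(i/255.)**.6).astype(np.uint8),None,fx=6,fy=6,interpolation=cv2.INTER_CUBIC))
```

```text
(no output)
```

View pics/w2c.png

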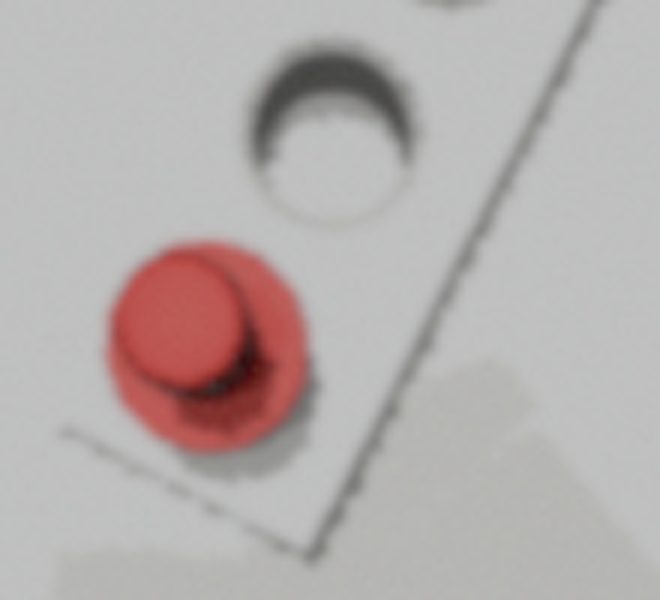

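Run:
```python
from h import *
for n,u,v,z in [('top',300,93,.185),('fl',304.5,97.5,.119),('h2',325.3,63,.06),('corner',270+312/6,40+556/6,.06)]: print(n,ww('w2',u,v,z),ww('w2',u,v))
```

```text
top [ 0.58418349 -0.22374429  0.185     ] [ 0.58417996 -0.22375062  0.18507902]
fl [ 0.58412843 -0.22370209  0.119     ] [ 0.58175361 -0.22798135  0.18410751]
h2 [ 0.62789032 -0.23349158  0.06      ] [ 0.63472754 -0.23179001  0.00920202]
corner [ 0.5532119  -0.24876025  0.06      ] [ 5.50729674e-01 -2.48910275e-01  1.93556961e-04]
```

```bash
python3 -m inch '[{"linear":[0,0.4,0],"twist":0,"gripper":1},{"linear":[0,0.8,0],"twist":0,"gripper":1},{"linear":[0,1,0],"twist":0,"gripper":1}]'
python3 -m inch '[{"linear":[0,0.4,0],"twist":0,"gripper":1},{"linear":[0,0.8,0],"twist":0,"gripper":1},{"linear":[0,1,0],"twist":0,"gripper":1}]'
python3 -m inch '[{"linear":[0,0.4,0],"twist":0,"gripper":1},{"linear":[0,0.8,0],"twist":0,"gripper":1},{"linear":[0,1,0],"twist":0,"gripper":1}]'
python3 -m inch '[{"linear":[0,0.4,0],"twist":0,"gripper":1},{"linear":[0,0.8,0],"twist":0,"gripper":1},{"linear":[0,0.9,0],"twist":0,"gripper":1},{"linear":[0,0.9,0],"twist":0,"gripper":1},{"linear":[0,0.9,0],"twist":0,"gripper":1}]'
python3 - <<'E'
from h import *
wsnap('w3')
i=cv2.imread('pics/w3.png')[40:140,250:360];cv2.imwrite('pics/w3c.png',cv2.resize((255*(i/255.)**.6).astype(np.uint8),None,fx=6,fy=6,interpolation=cv2.INTER_CUBIC))
E
```

```text
time: 2.0
tool_pos: [0.5063, -0.1617, 0.2974]
ee_rot: [-3.141, -0.001, 0.251]
wrist_force: [0.2, 0.0, 0.7]
width: 0.0938
time: 2.25
tool_pos: [0.5065, -0.0613, 0.2976]
ee_rot: [-3.141, -0.001, 0.252]
wrist_force: [1.3, -0.9, -0.1]
width: 0.0939
time: 2.5
tool_pos: [0.5068, 0.0387, 0.2974]
ee_rot: [-3.141, -0.001, 0.253]
wrist_force: [-0.3, 0.2, 0.1]
width: 0.0941
time: 2.92
tool_pos: [0.5076, 0.1258, 0.2969]
ee_rot: [3.14, 0.0, 0.251]
wrist_force: [-0.2, -0.6, 0.6]
width: 0.0938
2.9167 [0.50763053 0.12577337 0.29694291] [3.14003041e+00 9.63936545e-05 2.51460834e-01] 0.0938231111787966
```

View pics/w3.png

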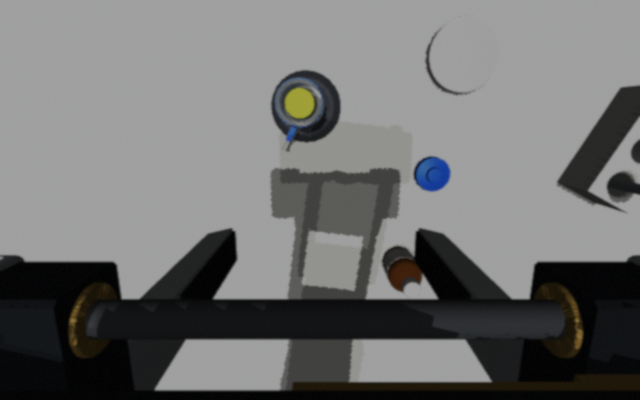

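View pics/w3c.png

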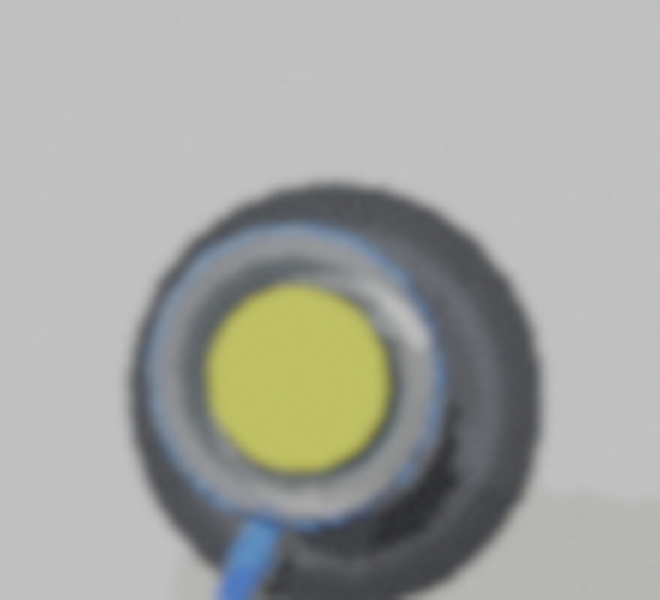

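Run:
```python
from h import *
for n,u,v,z in [('rim',299.2,102.4,.137),('fine',299.7,103,.126),('foot',250+335/6,40+392/6,.01)]: print(n,ww('w3',u,v,z),ww('w3',u,v))
```

```text
rim [0.57910724 0.16800797 0.137     ] [0.57934449 0.16882536 0.12621744]
fine [0.57892692 0.16824621 0.126     ] [0.57892949 0.16825537 0.12587642]
foot [0.58049248 0.16859957 0.01      ] [0.57826929 0.16196958 0.12680924]
```

```bash
python3 -m inch '[{"linear":[0,-0.4,0],"twist":0,"gripper":1},{"linear":[0,-0.8,0],"twist":0,"gripper":1},{"linear":[0,-1,0],"twist":0,"gripper":1}]'
python3 -m inch '[{"linear":[0.2,-0.4,0],"twist":0,"gripper":1},{"linear":[0.5,-0.7,0],"twist":0,"gripper":1},{"linear":[0.76,-1,0],"twist":0,"gripper":1}]'
python3 -m inch '[{"linear":[0,-0.4,0],"twist":0,"gripper":1},{"linear":[0,-0.8,0],"twist":0,"gripper":1},{"linear":[0,-1,0],"twist":0,"gripper":1}]'
python3 -m inch '[{"linear":[0,-0.3,0],"twist":0,"gripper":1},{"linear":[0,-0.5,-0.1],"twist":0,"gripper":1},{"linear":[0,-0.507,-0.4],"twist":0,"gripper":1},{"linear":[0,-0.507,-0.7],"twist":0,"gripper":1},{"linear":[0,-0.507,-0.8],"twist":0,"gripper":1},{"linear":[0,-0.507,-0.8],"twist":0,"gripper":1}]'
python3 - <<'E'
from h import *
wsnap('w4')
E
```

```text
time: 3.22
tool_pos: [0.5072, 0.0221, 0.2969]
ee_rot: [3.139, 0.001, 0.247]
wrist_force: [-0.1, -0.4, 0.0]
width: 0.0935
time: 3.47
tool_pos: [0.5823, -0.0758, 0.298]
ee_rot: [3.14, -0.002, 0.249]
wrist_force: [0.9, -0.4, 1.0]
width: 0.0936
time: 3.72
tool_pos: [0.581, -0.1787, 0.2956]
ee_rot: [3.14, 0.003, 0.245]
wrist_force: [-0.4, 0.9, -0.0]
width: 0.0938
time: 4.22
tool_pos: [0.5796, -0.2234, 0.2126]
ee_rot: [-3.137, 0.007, 0.25]
wrist_force: [-0.2, 0.5, -0.5]
width: 0.0942
4.2167 [ 0.57964175 -0.22336564  0.21259078] [-3.13682482  0.00652891  0.2495146 ] 0.09415392495980973
```

View pics/w4.png

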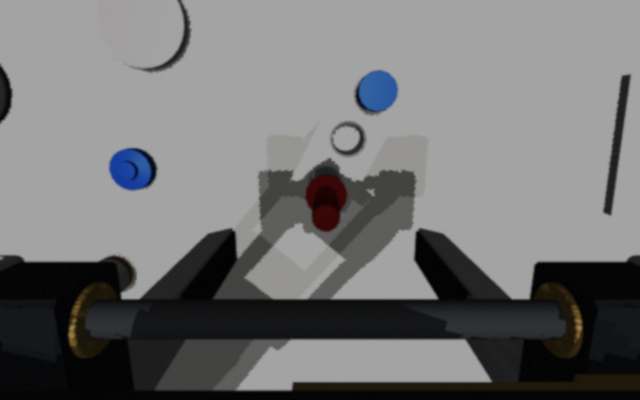

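```bash
python3 -m inch '[{"linear":[0,0,0],"twist":0,"gripper":1},{"linear":[0,0,0],"twist":0,"gripper":1}]'
python3 - <<'E'
from h import *
wsnap('w5')
i=cv2.imread('pics/w5.png')[160:250,270:380];cv2.imwrite('pics/w5c.png',cv2.resize((255*(i/255.)**.5).astype(np.uint8),None,fx=6,fy=6,interpolation=cv2.INTER_CUBIC))
E
```

```text
time: 4.43
tool_pos: [0.5833, -0.2227, 0.2198]
ee_rot: [3.138, -0.004, 0.253]
wrist_force: [-0.5, 0.9, -0.2]
width: 0.0938
4.4333 [ 0.58326516 -0.22268939  0.21979175] [ 3.13829761 -0.00350391  0.25255745] 0.09384737004213262
```

View pics/w5c.png

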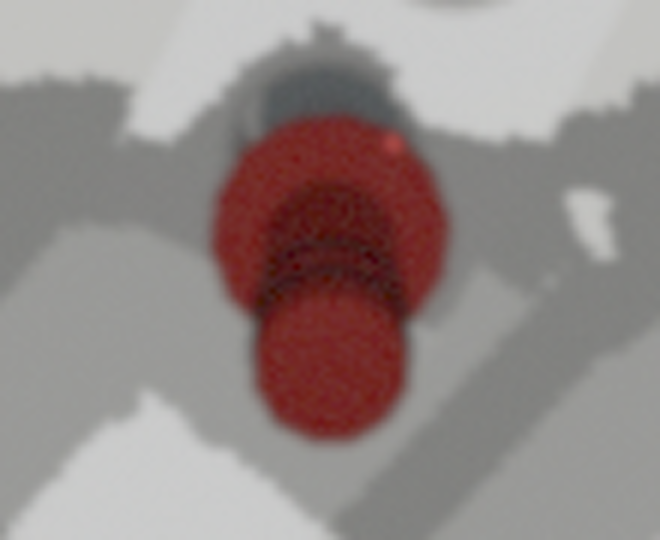

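Run:
```python
from h import *
for n,u,v,z in [('top',325.3,220.5,.185),('fl',325,198.7,.119)]: print(n,ww('w5',u,v,z),ww('w5',u,v))
for k in range(3): 
  o=robot.get_obs();print(o['time'],o['tool_pos'],o['ee_rot'][:2]); robot.snapshot('top')
```

```text
top [ 0.58503739 -0.22325745  0.185     ] [ 0.58492226 -0.22328878  0.18458219]
fl [ 0.58480998 -0.2233229   0.119     ] [ 0.59228813 -0.22128735  0.15405819]
4.4833 [ 0.58338489 -0.22243091  0.21973491] [ 3.13832437 -0.00357716]
4.5333 [ 0.58333895 -0.22229001  0.21942424] [ 3.13861068 -0.00323481]
4.5833 [ 0.58320613 -0.22210169  0.2189273 ] [ 3.13913743e+00 -2.64158325e-03]
```

```bash
python3 -m inch '[{"linear":[0.005,0,-0.2],"twist":0,"gripper":1},{"linear":[0.01,0,-0.4],"twist":0,"gripper":1},{"linear":[0.01,0,-0.55],"twist":0,"gripper":1},{"linear":[0.01,0,-0.65],"twist":0,"gripper":1},{"linear":[0.01,0,-0.7],"twist":0,"gripper":1},{"linear":[0.01,0,-0.73],"twist":0,"gripper":1},{"linear":[0.01,0,-0.73],"twist":0,"gripper":1},{"linear":[0.01,0,-0.73],"twist":0,"gripper":1}]'
python3 - <<'E'
from h import *
wsnap('w6')
E
```

```text
time: 5.3
tool_pos: [0.584, -0.2222, 0.145]
ee_rot: [3.14, -0.001, 0.253]
wrist_force: [0.1, -0.8, 0.7]
width: 0.0941
5.3 [ 0.58399152 -0.22218125  0.14497397] [ 3.14026352e+00 -1.41649799e-03  2.52829728e-01] 0.09410471887177882
```

View pics/w6.png

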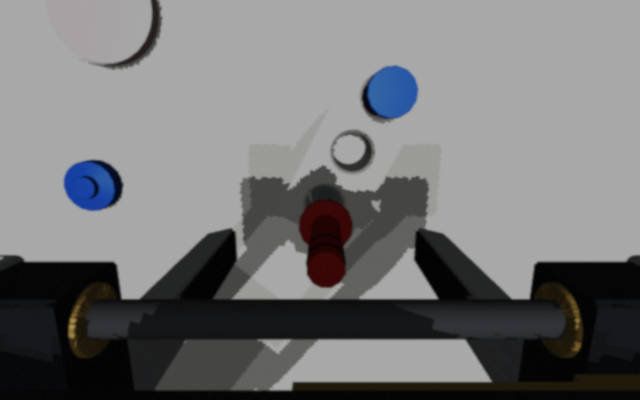

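```bash
python3 -m inch '[{"linear":[0,0,0],"twist":0,"gripper":0.1},{"linear":[0,0,0],"twist":0,"gripper":0.05},{"linear":[0,0,0],"twist":0,"gripper":0},{"linear":[0,0,0],"twist":0,"gripper":0},{"linear":[0,0,0],"twist":0,"gripper":0},{"linear":[0,0,0],"twist":0,"gripper":0},{"linear":[0,0,0],"twist":0,"gripper":0},{"linear":[0,0,0],"twist":0,"gripper":0}]'
python3 - <<'E'
from h import *
wsnap('w7')
E
```

```text
time: 6.02
tool_pos: [0.5834, -0.2219, 0.1438]
ee_rot: [3.142, 0.0, 0.253]
wrist_force: [-0.1, -0.5, 0.6]
width: 0.044
6.0167 [ 0.58343243 -0.22192561  0.14377627] [3.14156068e+00 7.68281668e-05 2.52820473e-01] 0.04403612108689642
```

View pics/w7.png

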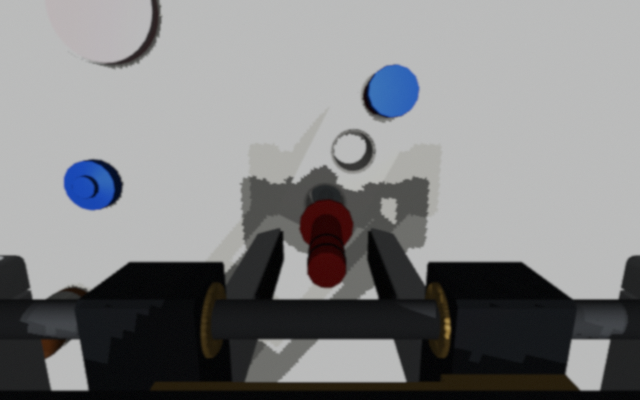

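Closing at about 70 mm/s; it needs a few more rows.

```bash
python3 -m inch '[{"linear":[0,0,0],"twist":0,"gripper":0},{"linear":[0,0,0],"twist":0,"gripper":0},{"linear":[0,0,0],"twist":0,"gripper":0},{"linear":[0,0,0],"twist":0,"gripper":0},{"linear":[0,0,0],"twist":0,"gripper":0},{"linear":[0,0,0],"twist":0,"gripper":0},{"linear":[0,0,0],"twist":0,"gripper":0},{"linear":[0,0,0],"twist":0,"gripper":0}]'
python3 -m inch '[{"linear":[0,0,0.1],"twist":0,"gripper":0},{"linear":[0,0,0.3],"twist":0,"gripper":0},{"linear":[0,0,0.5],"twist":0,"gripper":0},{"linear":[0,0,0.7],"twist":0,"gripper":0},{"linear":[0,0,0.9],"twist":0,"gripper":0},{"linear":[0,0,1],"twist":0,"gripper":0},{"linear":[0,0,1],"twist":0,"gripper":0},{"linear":[0,0,1],"twist":0,"gripper":0}]'
python3 - <<'E'
from h import *
wsnap('w8')
E
```

```text
time: 6.73
tool_pos: [0.5834, -0.2221, 0.1438]
ee_rot: [3.141, 0.0, 0.253]
wrist_force: [0.6, -0.3, -0.4]
width: 0.0175
time: 7.4
tool_pos: [0.5835, -0.2219, 0.244]
ee_rot: [3.141, -0.0, 0.253]
wrist_force: [0.3, -1.4, -2.1]
width: 0.0172
7.4 [ 0.58353663 -0.22194681  0.24397049] [ 3.14122733e+00 -4.22260537e-04  2.52826016e-01] 0.017235873015198435
```

View pics/w8.png

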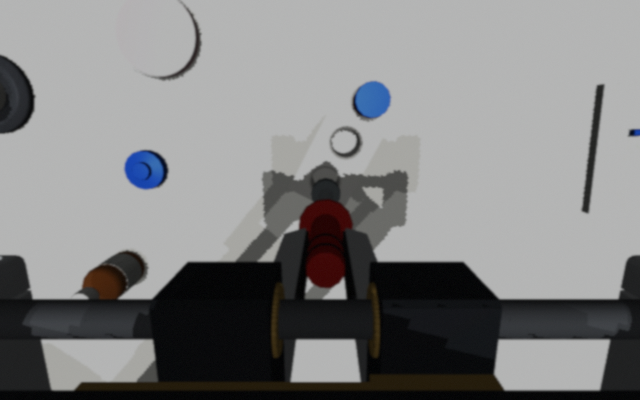

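```bash
python3 -m inch '[{"linear":[0,0.1,0.3],"twist":0,"gripper":0},{"linear":[0,0.3,0.6],"twist":0,"gripper":0},{"linear":[0,0.6,0.6],"twist":0,"gripper":0},{"linear":[0,0.9,0.6],"twist":0,"gripper":0},{"linear":[0,1,0.6],"twist":0,"gripper":0}]'
python3 -m inch '[{"linear":[0,0.25,0],"twist":0,"gripper":0},{"linear":[0,0.5,0],"twist":0,"gripper":0},{"linear":[0,0.75,0],"twist":0,"gripper":0},{"linear":[0,1,0],"twist":0,"gripper":0}]'
python3 -m inch '[{"linear":[0,0.25,0],"twist":0,"gripper":0},{"linear":[0,0.5,0],"twist":0,"gripper":0},{"linear":[0,0.75,0],"twist":0,"gripper":0},{"linear":[0,1,0],"twist":0,"gripper":0}]'
python3 -m inch '[{"linear":[-0.01,0.25,0],"twist":0,"gripper":0},{"linear":[-0.02,0.45,0],"twist":0,"gripper":0},{"linear":[-0.03,0.65,0],"twist":0,"gripper":0},{"linear":[-0.04,0.8,0],"twist":0,"gripper":0},{"linear":[-0.05,0.88,0],"twist":0,"gripper":0},{"linear":[-0.05,0.918,0],"twist":0,"gripper":0},{"linear":[-0.05,0.918,0],"twist":0,"gripper":0},{"linear":[-0.05,0.918,0],"twist":0,"gripper":0},{"linear":[-0.05,0.918,0],"twist":0,"gripper":0}]'
python3 - <<'E'
from h import *
wsnap('w9');s=snap('scene','s9');t=snap('top','t9')
g=lambda im:(255*(im/255.)**.5).astype(np.uint8)
def crop(s,u0,v0,u1,v1,k):
    return cv2.resize(g(s['image'][v0:v1,u0:u1,::-1]),None,fx=k,fy=k,interpolation=cv2.INTER_CUBIC)
a=crop(s,350,80,430,200,5);b=crop(t,200,130,280,250,5)
cv2.imwrite('pics/st9.png',np.hstack([a,b]))
E
```

```text
time: 7.87
tool_pos: [0.5831, -0.1182, 0.3029]
ee_rot: [-3.139, 0.001, 0.256]
wrist_force: [-0.1, -0.3, -2.0]
width: 0.0175
time: 8.2
tool_pos: [0.5828, -0.0212, 0.3014]
ee_rot: [-3.141, 0.004, 0.252]
wrist_force: [0.9, -0.4, -2.2]
width: 0.0176
time: 8.53
tool_pos: [0.5828, 0.0788, 0.3014]
ee_rot: [-3.141, 0.004, 0.252]
wrist_force: [0.6, 0.0, -2.3]
width: 0.0177
time: 9.28
tool_pos: [0.5786, 0.1688, 0.3035]
ee_rot: [3.141, 0.001, 0.251]
wrist_force: [-0.3, -0.5, -2.0]
width: 0.0176
9.2833 [0.57860858 0.16875198 0.30353709] [3.14103322e+00 5.23867605e-04 2.51354751e-01] 0.017609028740468356
```

View pics/w9.png

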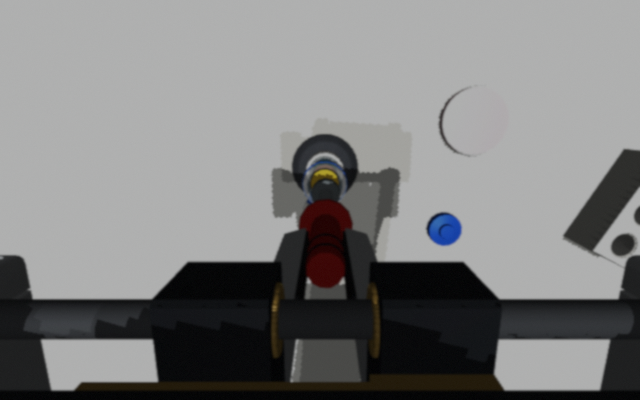

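View pics/st9.png

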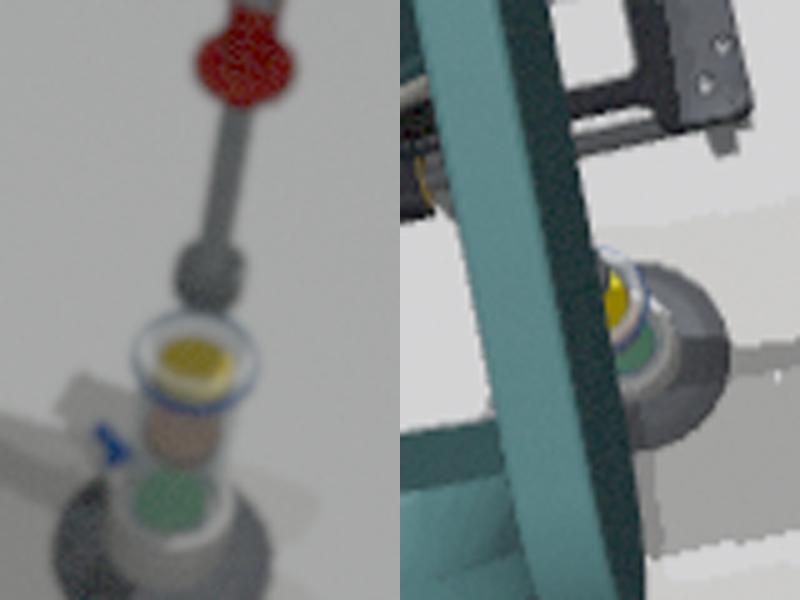

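Run:
```python
from h import *
s=np.load('pics/s9.npz')
print(w(s,350+209/5,80+273/5,z=.1765),w(s,350+246/5,80+62/5,z=.276),w(s,350+196/5,80+361/5,z=.137))
i=cv2.imread('pics/w9.png')[120:230,270:380];cv2.imwrite('pics/w9c.png',cv2.resize((255*(i/255.)**.5).astype(np.uint8),None,fx=6,fy=5.4,interpolation=cv2.INTER_CUBIC))
```

```text
[0.57929496 0.17068009 0.1765    ] [0.57889478 0.17171338 0.276     ] [0.58356918 0.16481795 0.137     ]
```

View pics/w9c.png

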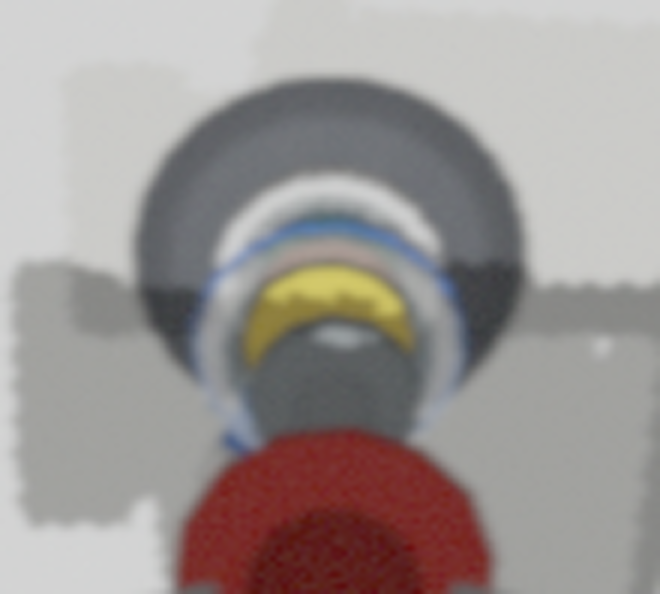

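Run:
```python
from h import *
o=np.load('pics/w9o.npz');ax=Ro.from_euler('xyz',o['r']).as_matrix()
for n,v,z in [('footbot',120+316/5.4,.1695),('ring',120+226/5.4,.137),('ring',120+226/5.4,.127),('disc front',120+264/5.4,.126),('base front',120+76/5.4,.01),('base front',120+76/5.4,.0),('flangefront',120+430/5.4,.2735)]:
    p=ww('w9',325,v,z); print(n,z,p,(ax.T@(p-o['p']))[:2]*1000)
```

```text
footbot 0.1695 [0.5905775  0.17106269 0.1695    ] [12.23775129  0.66378187]
ring 0.137 [0.6014276  0.17383386 0.137     ] [23.45315807  0.66011217]
ring 0.127 [0.6002653 0.173533  0.127    ] [22.25779039  0.65683821]
disc front 0.126 [0.59318014 0.17171682 0.126     ] [14.94408671  0.65318981]
base front 0.01 [0.62213398 0.17910309 0.01      ] [44.88593965  0.6354347 ]
base front 0.0 [0.62170912 0.17899123 0.        ] [44.45184602  0.63251215]
flangefront 0.2735 [0.59455703 0.17211348 0.2735    ] [16.29908755  0.6939671 ]
```

```bash
python3 -m inch '[{"linear":[0.007,0.002,-0.05],"twist":0,"gripper":0},{"linear":[0.007,0.002,-0.1],"twist":0,"gripper":0},{"linear":[0.007,0.002,-0.15],"twist":0,"gripper":0},{"linear":[0.007,0.002,-0.2],"twist":0,"gripper":0},{"linear":[0.007,0.002,-0.25],"twist":0,"gripper":0},{"linear":[0.007,0.002,-0.29],"twist":0,"gripper":0},{"linear":[0.007,0.002,-0.33],"twist":0,"gripper":0},{"linear":[0.007,0.002,-0.36],"twist":0,"gripper":0},{"linear":[0.007,0.002,-0.38],"twist":0,"gripper":0},{"linear":[0.007,0.002,-0.38],"twist":0,"gripper":0}]'
python3 - <<'E'
from h import *
s=snap('scene','s10');print(robot.get_obs()['wrist_force'])
c=cv2.resize((255*(s['image'][60:210,340:440,::-1]/255.)**.5).astype(np.uint8),None,fx=4,fy=4,interpolation=cv2.INTER_CUBIC);cv2.imwrite('pics/s10c.png',c)
E
```

```text
time: 10.27
tool_pos: [0.5789, 0.17, 0.2652]
ee_rot: [3.142, 0.001, 0.253]
wrist_force: [-0.5, -0.1, -2.9]
width: 0.0172
[ 0.43877229  0.92302582 -3.28830395]
```

View pics/s10c.png

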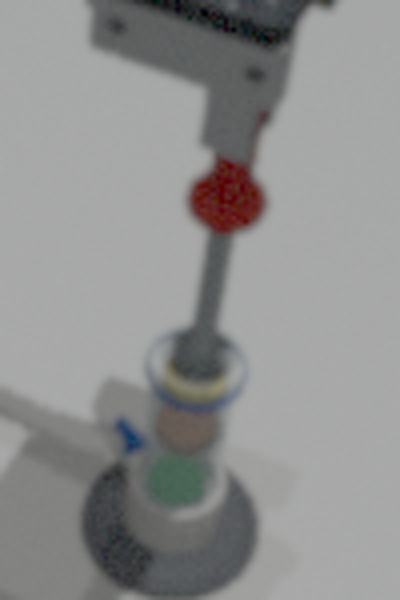

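```bash
python3 -m inch '[{"linear":[0,0,-0.016],"twist":0,"gripper":0},{"linear":[0,0,-0.032],"twist":0,"gripper":0},{"linear":[0,0,-0.048],"twist":0,"gripper":0},{"linear":[0,0,-0.064],"twist":0,"gripper":0},{"linear":[0,0,-0.08],"twist":0,"gripper":0},{"linear":[0,0,-0.096],"twist":0,"gripper":0},{"linear":[0,0,-0.112],"twist":0,"gripper":0},{"linear":[0,0,-0.128],"twist":0,"gripper":0},{"linear":[0,0,-0.144],"twist":0,"gripper":0},{"linear":[0,0,-0.16],"twist":0,"gripper":0}]'
```

```text
time: 11.15
tool_pos: [0.5793, 0.1701, 0.2499]
ee_rot: [3.141, -0.001, 0.253]
wrist_force: [-0.6, 0.3, 1.7]
width: 0.0175
```

```bash
python3 -m inch '[{"linear":[0,0,-0.016],"twist":0,"gripper":0},{"linear":[0,0,-0.032],"twist":0,"gripper":0},{"linear":[0,0,-0.048],"twist":0,"gripper":0},{"linear":[0,0,-0.064],"twist":0,"gripper":0},{"linear":[0,0,-0.08],"twist":0,"gripper":0},{"linear":[0,0,-0.096],"twist":0,"gripper":0},{"linear":[0,0,-0.112],"twist":0,"gripper":0},{"linear":[0,0,-0.128],"twist":0,"gripper":0},{"linear":[0,0,-0.144],"twist":0,"gripper":0},{"linear":[0,0,-0.16],"twist":0,"gripper":0}]'
```

```text
time: 11.98
tool_pos: [0.5793, 0.1701, 0.2341]
ee_rot: [3.141, -0.001, 0.253]
wrist_force: [-1.0, 1.0, 5.4]
width: 0.0173
```

```bash
python3 -m inch '[{"linear":[0,0,-0.016],"twist":0,"gripper":0},{"linear":[0,0,-0.032],"twist":0,"gripper":0},{"linear":[0,0,-0.048],"twist":0,"gripper":0},{"linear":[0,0,-0.064],"twist":0,"gripper":0},{"linear":[0,0,-0.08],"twist":0,"gripper":0},{"linear":[0,0,-0.096],"twist":0,"gripper":0},{"linear":[0,0,-0.112],"twist":0,"gripper":0},{"linear":[0,0,-0.128],"twist":0,"gripper":0},{"linear":[0,0,-0.144],"twist":0,"gripper":0},{"linear":[0,0,-0.16],"twist":0,"gripper":0}]'
```

```text
time: 12.82
tool_pos: [0.5794, 0.1701, 0.2195]
ee_rot: [3.141, -0.002, 0.253]
wrist_force: [-0.7, 0.1, 6.6]
width: 0.0175
```

Run:
```python
from h import *
s=snap('scene','s11');o=robot.get_obs();print(o['wrist_force'],o['tool_pos'])
c=cv2.resize((255*(s['image'][130:210,345:425,::-1]/255.)**.5).astype(np.uint8),None,fx=7,fy=7,interpolation=cv2.INTER_CUBIC);cv2.imwrite('pics/s11c.png',c)
```

```text
[-0.33038355  0.63370834  5.96063503] [0.57934357 0.17010535 0.21910643]
```

View pics/s11c.png

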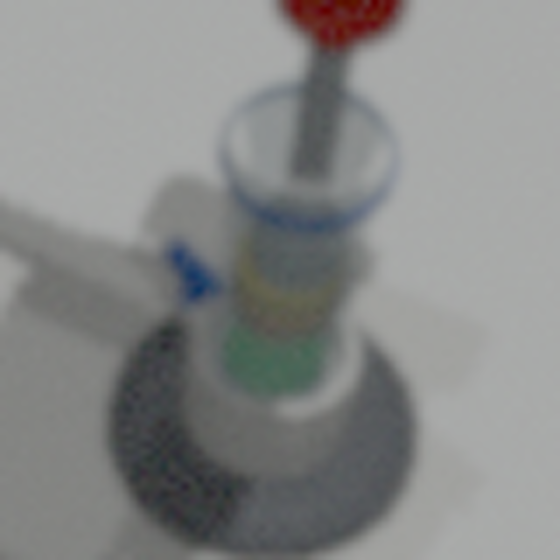

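```bash
python3 -m inch '[{"linear":[0,0,-0.016],"twist":0,"gripper":0},{"linear":[0,0,-0.032],"twist":0,"gripper":0},{"linear":[0,0,-0.048],"twist":0,"gripper":0},{"linear":[0,0,-0.064],"twist":0,"gripper":0},{"linear":[0,0,-0.08],"twist":0,"gripper":0},{"linear":[0,0,-0.096],"twist":0,"gripper":0},{"linear":[0,0,-0.112],"twist":0,"gripper":0}]'
```

```text
time: 13.45
tool_pos: [0.5795, 0.1701, 0.2084]
ee_rot: [3.141, -0.003, 0.253]
wrist_force: [0.1, -0.1, 7.5]
width: 0.0178
```

```bash
python3 -m inch '[{"linear":[0,0,-0.01],"twist":0,"gripper":0},{"linear":[0,0,-0.02],"twist":0,"gripper":0}]'
```

```text
time: 13.62
tool_pos: [0.5795, 0.1701, 0.2065]
ee_rot: [3.141, -0.003, 0.253]
wrist_force: [-0.8, -0.0, 7.1]
width: 0.0173
```

```bash
python3 -m inch '[{"linear":[0,0,-0.01],"twist":0,"gripper":0},{"linear":[0,0,-0.02],"twist":0,"gripper":0}]'
```

```text
time: 13.78
tool_pos: [0.5795, 0.1701, 0.2046]
ee_rot: [3.141, -0.003, 0.253]
wrist_force: [-1.0, -0.1, 6.3]
width: 0.0172
```

```bash
python3 -m inch '[{"linear":[0,0,-0.01],"twist":0,"gripper":0},{"linear":[0,0,-0.02],"twist":0,"gripper":0},{"linear":[0,0,-0.03],"twist":0,"gripper":0}]'
```

```text
time: 14.03
tool_pos: [0.5795, 0.1701, 0.2016]
ee_rot: [3.141, -0.003, 0.253]
wrist_force: [-0.9, -0.9, 7.5]
width: 0.0174
```

```bash
python3 -m inch '[{"linear":[0,0,-0.01],"twist":0,"gripper":0},{"linear":[0,0,-0.02],"twist":0,"gripper":0}]'
```

```text
time: 14.2
tool_pos: [0.5796, 0.1701, 0.1996]
ee_rot: [3.141, -0.003, 0.253]
wrist_force: [-0.8, -0.7, 6.1]
width: 0.0171
```

```bash
python3 -m inch '[{"linear":[0,0,-0.01],"twist":0,"gripper":0},{"linear":[0,0,-0.02],"twist":0,"gripper":0}]'
```

```text
time: 14.37
tool_pos: [0.5796, 0.1701, 0.1977]
ee_rot: [3.141, -0.003, 0.253]
wrist_force: [-1.2, -0.3, 6.4]
width: 0.0175
```

```bash
python3 -m inch '[{"linear":[0,0,-0.01],"twist":0,"gripper":0},{"linear":[0,0,-0.02],"twist":0,"gripper":0}]'
```

```text
time: 14.53
tool_pos: [0.5798, 0.1702, 0.1965]
ee_rot: [3.141, -0.004, 0.253]
wrist_force: [-1.9, -0.1, 11.8]
width: 0.0173
```

```bash
python3 -m inch '[{"linear":[0,0,-0.008],"twist":0,"gripper":0},{"linear":[0,0,-0.016],"twist":0,"gripper":0}]'
```

```text
time: 14.7
tool_pos: [0.58, 0.1703, 0.1962]
ee_rot: [3.141, -0.006, 0.253]
wrist_force: [-2.5, 0.1, 14.2]
width: 0.0172
```

```bash
python3 -m inch '[{"linear":[0,0,-0.004],"twist":0,"gripper":0},{"linear":[0,0,-0.004],"twist":0,"gripper":0}]'
```

```text
time: 14.87
tool_pos: [0.58, 0.1703, 0.1962]
ee_rot: [3.141, -0.006, 0.253]
wrist_force: [-1.9, -0.6, 13.0]
width: 0.0171
```

```bash
python3 -m inch '[{"linear":[0,0,-0.006],"twist":0,"gripper":0},{"linear":[0,0,-0.012],"twist":0,"gripper":0},{"linear":[0,0,-0.012],"twist":0,"gripper":0}]'
```

```text
time: 15.12
tool_pos: [0.5802, 0.1703, 0.1959]
ee_rot: [3.141, -0.007, 0.253]
wrist_force: [-2.5, -0.6, 15.8]
width: 0.0176
```

```bash
python3 -m inch '[{"linear":[0,0,-0.007],"twist":0,"gripper":0},{"linear":[0,0,-0.013],"twist":0,"gripper":0},{"linear":[0,0,-0.013],"twist":0,"gripper":0}]'
```

```text
time: 15.37
tool_pos: [0.5805, 0.1703, 0.1957]
ee_rot: [3.141, -0.009, 0.253]
wrist_force: [-3.1, -0.3, 18.9]
width: 0.0174
```

```bash
python3 -m inch '[{"linear":[0,0,0],"twist":0,"gripper":0},{"linear":[0,0,0],"twist":0,"gripper":0},{"linear":[0,0,0],"twist":0,"gripper":0},{"linear":[0,0,0],"twist":0,"gripper":0},{"linear":[0,0,0],"twist":0,"gripper":0},{"linear":[0,0,0],"twist":0,"gripper":0},{"linear":[0,0,0],"twist":0,"gripper":0},{"linear":[0,0,0],"twist":0,"gripper":0}]'
```

```text
time: 16.03
tool_pos: [0.5805, 0.1703, 0.1956]
ee_rot: [3.141, -0.009, 0.253]
wrist_force: [-2.6, -0.5, 17.5]
width: 0.0178
```

Run:
```python
from h import *
s=snap('scene','s12');wsnap('w12');o=robot.get_obs();print(o['wrist_force'],o['tool_pos'])
c=cv2.resize((255*(s['image'][130:210,345:425,::-1]/255.)**.5).astype(np.uint8),None,fx=7,fy=7,interpolation=cv2.INTER_CUBIC);cv2.imwrite('pics/s12c.png',c)
```

```text
16.0833 [0.5804786  0.17033556 0.19561062] [ 3.14094908 -0.00855604  0.25287895] 0.017598098326842237
[-2.68329814 -1.43818089 17.80344878] [0.58047731 0.17033744 0.19561426]
```

View pics/s12c.png

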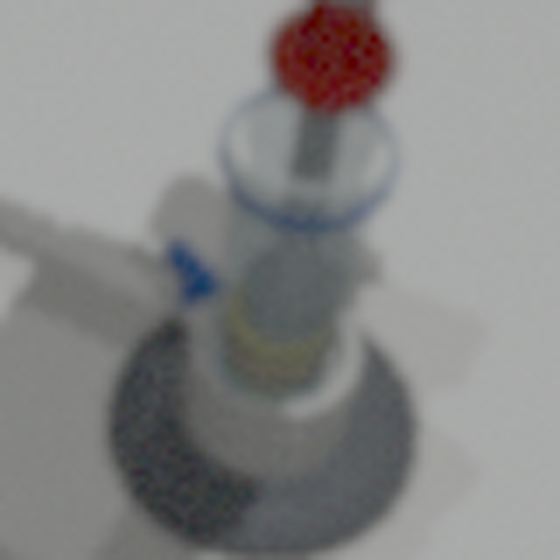

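```bash
python3 -m inch '[{"linear":[0,0,0.04],"twist":0,"gripper":0},{"linear":[0,0,0.1],"twist":0,"gripper":0},{"linear":[0,0,0.2],"twist":0,"gripper":0},{"linear":[0,0,0.35],"twist":0,"gripper":0},{"linear":[0,0,0.5],"twist":0,"gripper":0},{"linear":[0,0,0.65],"twist":0,"gripper":0},{"linear":[0,0,0.8],"twist":0,"gripper":0},{"linear":[0,0,0.9],"twist":0,"gripper":0},{"linear":[0,0,1],"twist":0,"gripper":0},{"linear":[0,0,1],"twist":0,"gripper":0}]'
python3 -m inch '[{"linear":[0,0,0.08],"twist":0,"gripper":0},{"linear":[0,0,0.14],"twist":0,"gripper":0},{"linear":[0,0,0.14],"twist":0,"gripper":0},{"linear":[0,0,0.14],"twist":0,"gripper":0}]'
python3 - <<'E'
from h import *
s=snap('scene','s13');wsnap('w13')
c=cv2.resize((255*(s['image'][60:210,340:440,::-1]/255.)**.5).astype(np.uint8),None,fx=4,fy=4,interpolation=cv2.INTER_CUBIC);cv2.imwrite('pics/s13c.png',c)
E
```

```text
time: 16.97
tool_pos: [0.5798, 0.1702, 0.291]
ee_rot: [3.141, -0.003, 0.253]
wrist_force: [-0.4, -0.5, -1.0]
width: 0.0172
time: 17.3
tool_pos: [0.5792, 0.1701, 0.3032]
ee_rot: [3.141, -0.0, 0.253]
wrist_force: [0.3, -0.5, -2.0]
width: 0.0175
17.35 [0.57909281 0.17001023 0.30278226] [3.14151895e+00 5.36942880e-04 2.52778690e-01] 0.017443167704749456
```

View pics/s13c.png

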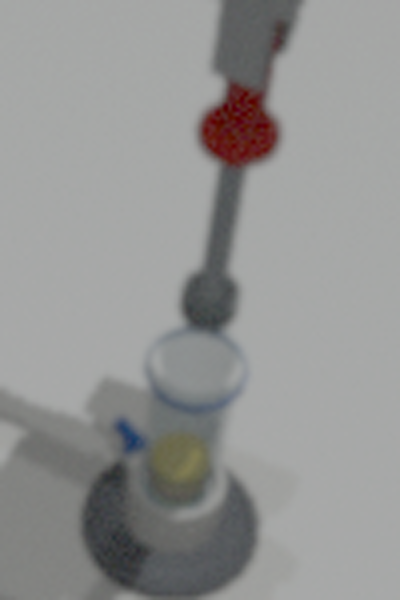

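View pics/w13.png

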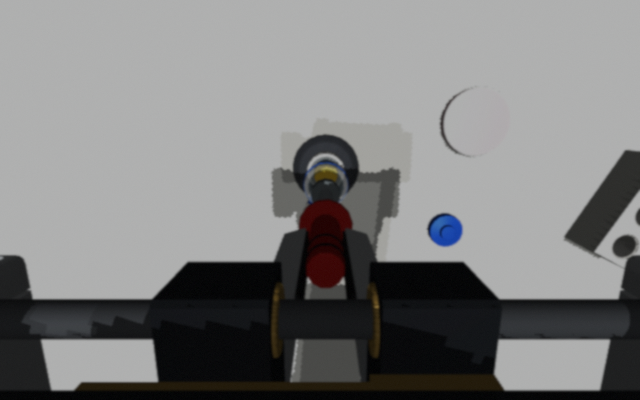

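```bash
python3 -m inch '[{"linear":[0,-0.2,0],"twist":0,"gripper":0},{"linear":[0,-0.45,0],"twist":0,"gripper":0},{"linear":[0,-0.75,0],"twist":0,"gripper":0},{"linear":[0,-1,0],"twist":0,"gripper":0}]'
python3 -m inch '[{"linear":[0,-0.25,0],"twist":0,"gripper":0},{"linear":[0,-0.5,0],"twist":0,"gripper":0},{"linear":[0,-0.75,0],"twist":0,"gripper":0},{"linear":[0,-1,0],"twist":0,"gripper":0}]'
python3 -m inch '[{"linear":[0,-0.25,0],"twist":0,"gripper":0},{"linear":[0.01,-0.5,0],"twist":0,"gripper":0},{"linear":[0.02,-0.75,0],"twist":0,"gripper":0},{"linear":[0.04,-1,0],"twist":0,"gripper":0}]'
python3 -m inch '[{"linear":[0,-0.25,-0.1],"twist":0,"gripper":0},{"linear":[0,-0.5,-0.2],"twist":0,"gripper":0},{"linear":[0,-0.7,-0.3],"twist":0,"gripper":0},{"linear":[0,-0.85,-0.4],"twist":0,"gripper":0},{"linear":[0,-0.9,-0.5],"twist":0,"gripper":0},{"linear":[0,-0.92,-0.6],"twist":0,"gripper":0},{"linear":[0,-0.92,-0.6],"twist":0,"gripper":0},{"linear":[0,-0.92,-0.6],"twist":0,"gripper":0},{"linear":[0,-0.92,-0.6],"twist":0,"gripper":0}]'
python3 - <<'E'
from h import *
wsnap('w14')
i=cv2.imread('pics/w14.png')[110:240,260:390];cv2.imwrite('pics/w14c.png',cv2.resize((255*(i/255.)**.45).astype(np.uint8),None,fx=4.6,fy=4.6,interpolation=cv2.INTER_CUBIC))
E
```

```text
time: 17.73
tool_pos: [0.5788, 0.0687, 0.3024]
ee_rot: [3.141, 0.001, 0.253]
wrist_force: [0.1, 0.0, -3.1]
width: 0.0175
time: 18.07
tool_pos: [0.5787, -0.0311, 0.3025]
ee_rot: [-3.141, 0.001, 0.253]
wrist_force: [-0.1, -0.4, -3.0]
width: 0.0178
time: 18.4
tool_pos: [0.5827, -0.1311, 0.3026]
ee_rot: [-3.141, 0.001, 0.253]
wrist_force: [-0.2, -0.2, -1.9]
width: 0.0175
time: 19.15
tool_pos: [0.5835, -0.2208, 0.2439]
ee_rot: [3.141, -0.001, 0.254]
wrist_force: [-0.5, -0.0, -1.9]
width: 0.0177
19.15 [ 0.5835342  -0.2207641   0.24385277] [ 3.14123303e+00 -1.03748659e-03  2.54457052e-01] 0.017727488993265938
```

View pics/w14c.png

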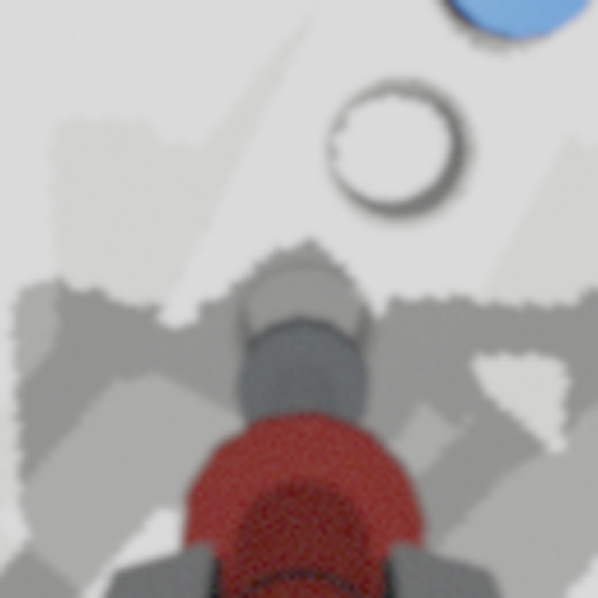

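Run:
```python
from h import *
f=lambda x,y:(260+x/4.6,110+y/4.6)
h2=ww('w14',*f(399,147),.06);print('h2',h2)
print('hole1 est',h2+46e-3*np.array([-np.cos(.218),np.sin(.218),0]))
o=np.load('pics/w14o.npz');ax=Ro.from_euler('xyz',o['r']).as_matrix()[:,0]
z=float(o['p'][2])-.134
p=ww('w14',*f(304,318),z);print('foot c',p-.013*ax)
l=ww('w14',*f(240,385),z+.007);r=ww('w14',*f(367,385),z+.007);print((l+r)/2)
print('holefront',ww('w14',*f(304,250),.06)-.015*ax)
for k in range(2):
  o=robot.get_obs();print(o['tool_pos']);robot.snapshot('top')
```

```text
h2 [ 0.62986056 -0.23241798  0.06      ]
hole1 est [ 0.58494929 -0.22246922  0.06      ]
foot c [ 0.58281553 -0.22270505  0.10983928]
[ 0.58375001 -0.22234265  0.11685277]
holefront [ 0.58784944 -0.22155046  0.05998444]
[ 0.58367472 -0.22093567  0.24430736]
[ 0.5837174  -0.22110208  0.24445827]
```

```bash
python3 -m inch '[{"linear":[0.01,-0.004,-0.1],"twist":0,"gripper":0},{"linear":[0.01,-0.004,-0.2],"twist":0,"gripper":0},{"linear":[0.01,-0.004,-0.3],"twist":0,"gripper":0},{"linear":[0.01,-0.004,-0.4],"twist":0,"gripper":0},{"linear":[0.01,-0.004,-0.45],"twist":0,"gripper":0},{"linear":[0.01,-0.004,-0.5],"twist":0,"gripper":0},{"linear":[0.01,-0.004,-0.55],"twist":0,"gripper":0},{"linear":[0.01,-0.004,-0.6],"twist":0,"gripper":0},{"linear":[0.01,-0.004,-0.65],"twist":0,"gripper":0},{"linear":[0.01,-0.004,-0.65],"twist":0,"gripper":0}]'
```

```text
time: 20.13
tool_pos: [0.5837, -0.2222, 0.1768]
ee_rot: [-3.14, 0.001, 0.253]
wrist_force: [-0.9, 1.3, -1.9]
width: 0.0175
```

Foot is 17 mm inside the hole with no contact force. Continue down to just above the floor.

```bash
python3 -m inch '[{"linear":[0,0,-0.05],"twist":0,"gripper":0},{"linear":[0,0,-0.1],"twist":0,"gripper":0},{"linear":[0,0,-0.15],"twist":0,"gripper":0},{"linear":[0,0,-0.2],"twist":0,"gripper":0},{"linear":[0,0,-0.25],"twist":0,"gripper":0},{"linear":[0,0,-0.29],"twist":0,"gripper":0},{"linear":[0,0,-0.32],"twist":0,"gripper":0},{"linear":[0,0,-0.33],"twist":0,"gripper":0},{"linear":[0,0,-0.33],"twist":0,"gripper":0}]'
```

```text
time: 20.88
tool_pos: [0.584, -0.2223, 0.1446]
ee_rot: [-3.141, 0.001, 0.253]
wrist_force: [-0.3, 0.5, -1.6]
width: 0.0177
```

```bash
python3 -m inch '[{"linear":[0,0,-0.005],"twist":0,"gripper":0},{"linear":[0,0,-0.01],"twist":0,"gripper":0},{"linear":[0,0,-0.01],"twist":0,"gripper":0},{"linear":[0,0,-0.01],"twist":0,"gripper":0}]'
```

```text
time: 21.22
tool_pos: [0.5843, -0.2224, 0.1443]
ee_rot: [3.141, -0.0, 0.253]
wrist_force: [0.0, -1.1, -3.2]
width: 0.0175
```

```bash
python3 -m inch '[{"linear":[0,0,-0.006],"twist":0,"gripper":0},{"linear":[0,0,-0.006],"twist":0,"gripper":0},{"linear":[0,0,-0.006],"twist":0,"gripper":0},{"linear":[0,0,-0.006],"twist":0,"gripper":0}]'
```

```text
time: 21.55
tool_pos: [0.5843, -0.2224, 0.1438]
ee_rot: [3.141, -0.0, 0.253]
wrist_force: [-0.2, -0.5, -1.0]
width: 0.0176
```

```bash
python3 -m inch '[{"linear":[0,0,0],"twist":0,"gripper":0.3},{"linear":[0,0,0],"twist":0,"gripper":0.5},{"linear":[0,0,0],"twist":0,"gripper":0.7},{"linear":[0,0,0],"twist":0,"gripper":0.8},{"linear":[0,0,0],"twist":0,"gripper":0.8},{"linear":[0,0,0],"twist":0,"gripper":0.8},{"linear":[0,0,0],"twist":0,"gripper":0.8},{"linear":[0,0,0],"twist":0,"gripper":0.8},{"linear":[0,0,0],"twist":0,"gripper":0.8},{"linear":[0,0,0],"twist":0,"gripper":0.8}]'
python3 -c "
from h import *
wsnap('w15')"
```

```text
time: 22.38
tool_pos: [0.5841, -0.2224, 0.1435]
ee_rot: [3.141, 0.0, 0.253]
wrist_force: [-0.0, 0.0, -0.9]
width: 0.0745
22.3833 [ 0.58413162 -0.22239039  0.14351059] [3.14148840e+00 4.09214506e-05 2.52748532e-01] 0.07445533406011787
```

View pics/w15.png

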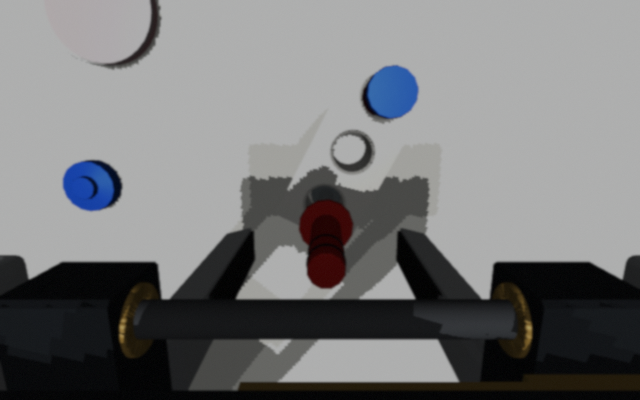

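Rod stands free (handle top at (326,268), same as before the pick). Retreat upward and back, out of the view.

```bash
python3 -m inch '[{"linear":[0,0,0.1],"twist":0,"gripper":0.8},{"linear":[0,0,0.3],"twist":0,"gripper":0.8},{"linear":[0,0,0.5],"twist":0,"gripper":0.8},{"linear":[0,0,0.7],"twist":0,"gripper":0.8},{"linear":[0,0,0.9],"twist":0,"gripper":0.8},{"linear":[0,0,1],"twist":0,"gripper":0.8}]'
python3 -m inch '[{"linear":[0,0,0.3],"twist":0,"gripper":0.8},{"linear":[-0.2,-0.1,0.5],"twist":0,"gripper":0.8},{"linear":[-0.5,-0.25,0.5],"twist":0,"gripper":0.8},{"linear":[-0.75,-0.4,0.5],"twist":0,"gripper":0.8},{"linear":[-0.75,-0.4,0.5],"twist":0,"gripper":0.8},{"linear":[-0.75,-0.4,0.5],"twist":0,"gripper":0.8},{"linear":[-0.75,-0.4,0.5],"twist":0,"gripper":0.8}]'
python3 - <<'E'
from h import *
wsnap('w16');s=snap('scene','s16')
g=lambda im:(255*(im/255.)**.5).astype(np.uint8)
i=cv2.imread('pics/w16.png')[40:140,270:380];cv2.imwrite('pics/w16c.png',cv2.resize(g(i),None,fx=5,fy=5,interpolation=cv2.INTER_CUBIC))
cv2.imwrite('pics/s16c.png',cv2.resize(g(s['image'][130:400,190:430,::-1]),None,fx=2.2,fy=2.2,interpolation=cv2.INTER_CUBIC))
E
```

```text
time: 22.93
tool_pos: [0.585, -0.2228, 0.2477]
ee_rot: [3.138, -0.004, 0.253]
wrist_force: [0.2, -0.6, 0.4]
width: 0.0753
time: 23.52
tool_pos: [0.5094, -0.2622, 0.2934]
ee_rot: [-3.141, -0.0, 0.253]
wrist_force: [-0.7, 0.2, 0.1]
width: 0.0755
23.5167 [ 0.50939971 -0.26215008  0.29338338] [-3.14120168e+00 -3.98082811e-04  2.52726281e-01] 0.07549261427084074
```

View pics/w16c.png

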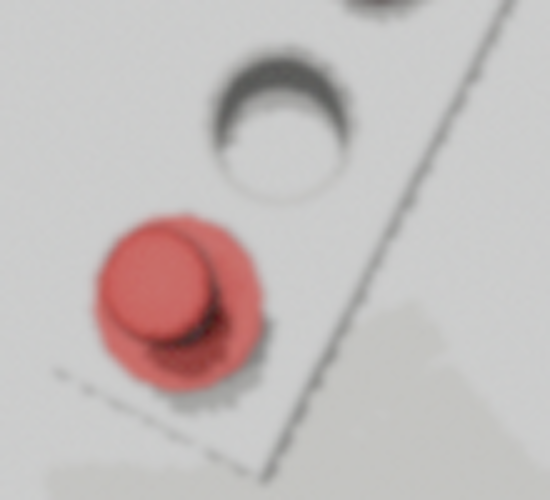

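View pics/s16c.png

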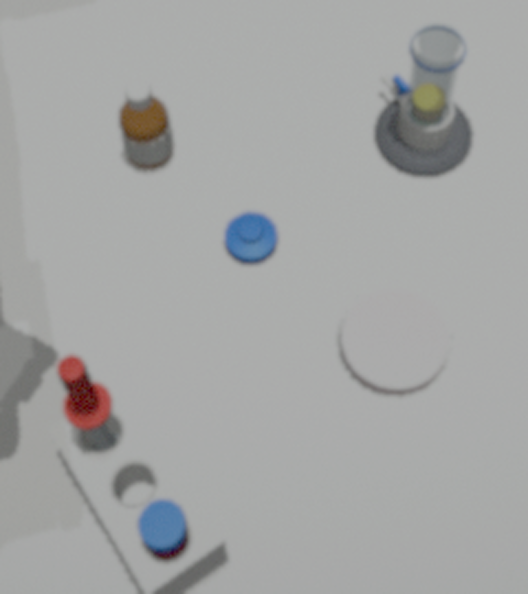

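Run:
```python
from h import *
print(ww('w16',270+155/5,40+280/5), ww('w16',270+180/5,40+302/5,.119), ww('w16',270+281/5,40+125/5,.06))
o=robot.get_obs();print(o['time'],o['wrist_force'])
print(robot.close_job())
```

```text
[ 0.58480692 -0.22373574  0.18482916] [ 0.58460721 -0.22432513  0.119     ] [ 0.62864652 -0.23334134  0.06      ]
23.6167 [ 0.2173904  -0.26902891 -0.27627491]
the job is handed in; nothing more can be done
None
```

The job is done and handed in at about 23.6 s of the 61 s allowed; no verdict came back.

- **Pressing:** I drove both discs down at 20 mm/s or slower until the force climbed. I then held a steady press for over 0.7 s. The wrist read about 17.5–18.9 N, or roughly 20 N on the discs once the rod's weight is added. The highest reading was well under 30 N.
- **Discs:** After I withdrew the rod, the scene picture showed the yellow disc staying at the bottom, with the stack on the seat.
- **Rod:** It went back into its own hole with almost no contact force. The last wrist measurement put its top at 0.185 m, the same as at the start. Its horizontal position was within 1 mm of where I found it, and it stood upright and released.
- **Other things:** The tube, dish, bottle, end cap and column looked undisturbed in the final picture, and the arm ended clear of everything.

**Disagreement between cameras:** the fixed scene and top cameras disagreed with the wrist camera by 3–8 mm on positions, mostly along their own lines of sight. I worked from the wrist camera throughout. The fit in the bore and in the rack hole showed no side force beyond about 3 N.

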